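# Find the nearly empty screw box by its weight

### The arm

A 6-joint arm with a two-finger parallel gripper is mounted at the origin on a cart in front of the work surface, level with it; the furniture and walls round the work are solid. World frame = base frame: x ahead of the robot, y to its left, z up, the work surface at z = 0. Lengths are in m, angles in degrees, forces in N, time in s.
With the tool pointing down it reaches from about 0.325 to 0.85 m from the base axis. Payload 4.4 kg.
Tool frame: the origin (TCP) lies between the finger pads; the fingertips stand 17 mm ahead of it and the grasp point (between the pads) lies 2 mm behind it; z points along the fingers, y is the direction in which the jaws open and shut (so a half turn about z gives the same grasp; the last joint's range is limited). The gripper opens to 94 mm and grips with 3 to 60 N. Pads are 16 mm wide; open, the fingers measure 119 mm over their backs; the gripper's body (75 mm by 177 mm) begins 78 mm behind the grasp point.
Start: joints at [-73.539, 11.837, 88.321, -0, 79.842, -8.623], TCP at [0.244, -0.521, 0.222] pointing down, gripper open.
Joint ranges: [-156.59, 156.59], [-49.26, 127.26], [12.9, 141.05], [-63.56, 243.56], [4.71, 150.69], [-161.64, 161.64]. Speed limits (degrees/s): [159.86, 159.86, 180, 180, 180, 180].

### API

Orientations are given as [roll, pitch, yaw] about the fixed x, y, z axes, in that order (R = Rz(yaw) Ry(pitch) Rx(roll)).
In Python, from station import * gives the robot as it stands.
- The arm moves only by the tool step_arm, never from a script. Its argument "steps" is a list of rows, each an object of numbers: "x", "y", "z": the shift along the tool's x, y, z in cm; "roll": the turn about the tool's z in rad. A call has 1 to 20 rows; each row is the pose to reach, as a shift and turn from the pose commanded when the call began, along the tool's axes at that moment; what a row does not reach only later rows make up. A row lasts 1/8 s, in which the tool goes at most 62.5 mm and 10.7 degrees, less where a joint would pass 70% of its speed; a pose out of reach is approached as far as the arm can. A call with a gripper value outside its range is refused whole. "hand" is the opening, from 0 (shut) to 1 (fully open), set as the call begins (left out, the last holds). The fingers move at their own pace and stop on an object; "squeeze" is the grip in N (left out, the last holds). Time passes only in rows, so rows that repeat a pose let the fingers close. It gives the time, the measured TCP pose, the force and the opening at its end, in the units of the state.
- observe(): the state, without advancing time (a new reading comes with each control period).
- snapshot(name): name is "side" or "top" or "wrist"; returns (picture, depth): 384x512x3 uint8, red, green, blue; 384x512 float32, m along the optical axis (not along the pixel's ray), 0 where there is no reading.
- calibration(name): a dict with "intrinsics" (3x3 intrinsics, pixels), "R" (3x3) and "t" (3): a world point X has camera coordinates R X + t. Camera axes: x right, y down, z forward; pixel columns grow to the right and rows downward; lengths in m; the calibration is good to about 2 mm. A picture is of the moment at which its call begins: read the wrist's pose just before it. calibration takes no time and is no camera call; for the wrist camera it gives the pose at the moment of the call.
- sign_off(): hands the job in, once; it reports no verdict.
Trained networks look in the newest picture that a camera, given by its name, has taken for a name from the list of things; names that differ only in an ending like _2 or _b are one class to them, and where a whole thing is asked for, a point or a joint stands for the part that bears it (a point fixed in the world has none). Each returns a list of dicts, best first, with "confidence" (0 to 1); they miss things now and then, are a little off and sometimes report something else, mostly with a low value. They report only what shows in the picture. A call takes as long as a camera call. They do not tell look-alikes from the thing itself.
- find_in(camera, query): "at" ([x, y, z] in m, in the coordinates of the camera as it stood for that picture, good to about 4 mm: the middle of the surface that is visible of it).
The state is a dict: "time_s": time; "joint_positions": joint angles; "dq": joint speeds; "effort": joint torques, N m; "tcp_pos": TCP position; "orientation": TCP orientation; "force": force on the tool from outside, world axes, zero at the start; "ft_torque": the same for the moment, N m; "opening": opening from 0.0 (shut) to 1.0 (fully open).
Only numpy, scipy, OpenCV 4.12 (cv2) and the standard library are available. Lean on these libraries where they do the work, as an engineer would, in place of code of your own. Each camera call takes 0.05 s, during which the arm holds its last target. There are 200 camera calls.

### The job

Three closed screw boxes on the table look alike, but two are full and one is nearly empty: find the nearly empty one by its weight and stand it upright on the floor of the open refill tray. Keep the boxes level, as their lids are only pushed on, and leave the two full ones standing on the table where they were.

Things in the scene. Friction and masses are not known exactly. Their poses are not given: they have to be found in the camera images.
- screwbox_a: one of three like closed screw boxes, grey with black lid: 80 mm along its x, 56 along its y, lid top 48 up; on the lid a metal bar handle 60 mm long (x), 14 thick (y), bar from 56 to 70 mm above the underside. Origin: centre of the underside, z up. Two boxes are full (about 0.5 to 0.6 kg), one is nearly empty (about 0.15 kg); the names do not tell which
- screwbox_b: one of three like closed screw boxes, grey with black lid: 80 mm along its x, 56 along its y, lid top 48 up; on the lid a metal bar handle 60 mm long (x), 14 thick (y), bar from 56 to 70 mm above the underside. Origin: centre of the underside, z up. Two boxes are full (about 0.5 to 0.6 kg), one is nearly empty (about 0.15 kg); the names do not tell which
- screwbox_c: one of three like closed screw boxes, grey with black lid: 80 mm along its x, 56 along its y, lid top 48 up; on the lid a metal bar handle 60 mm long (x), 14 thick (y), bar from 56 to 70 mm above the underside. Origin: centre of the underside, z up. Two boxes are full (about 0.5 to 0.6 kg), one is nearly empty (about 0.15 kg); the names do not tell which
- refill_tray: plain metal open tray, fixed to the table, 150 mm along its x, 130 mm along its y, walls 28 mm high (rim to 31 mm) and 3 mm thick, floor 3 mm thick. Origin: centre of the underside, z up
There are look-alikes about, which are no part of the job. Leave any pink look-alike of the screwbox_c alone.

How it is judged (in metres and radians):
At the end, for the whole second after the job is handed in: The nearly empty box stands upright (0.12 rad) and still on the tray's floor, within 55 mm of its centre along each tray axis (the load on the tray is 0.7 to 3 N; a full box weighs about 5 N); the two full boxes stand upright and still on the table within 60 mm of where they were (((x of screwbox_a in the frame of refill_tray between -0.055 and 0.055 m and y of screwbox_a in the frame of refill_tray between -0.055 and 0.055 m and z of screwbox_a in the frame of refill_tray between -0.012 and 0.012 m and distance of each of screwbox_b, screwbox_c from where it was at the start of the episode below 0.06 m and height (world z) of each of screwbox_b, screwbox_c below 0.012 m) or (x of screwbox_b in the frame of refill_tray between -0.055 and 0.055 m and y of screwbox_b in the frame of refill_tray between -0.055 and 0.055 m and z of screwbox_b in the frame of refill_tray between -0.012 and 0.012 m and distance of each of screwbox_a, screwbox_c from where it was at the start of the episode below 0.06 m and height (world z) of each of screwbox_a, screwbox_c below 0.012 m) or (x of screwbox_c in the frame of refill_tray between -0.055 and 0.055 m and y of screwbox_c in the frame of refill_tray between -0.055 and 0.055 m and z of screwbox_c in the frame of refill_tray between -0.012 and 0.012 m and distance of each of screwbox_a, screwbox_b from where it was at the start of the episode below 0.06 m and height (world z) of each of screwbox_a, screwbox_b below 0.012 m)) and contact force between refill_tray and anything else between 0.7 and 3 N and angle between each of screwbox_a, screwbox_b, screwbox_c's own z axis and vertical below 0.12 rad and linear speed of each of screwbox_a, screwbox_b, screwbox_c below 0.02 m/s); the robot touches nothing.
It fails at once if a screw box is tilted more than 0.5 rad (angle between any of screwbox_a, screwbox_b, screwbox_c's own z axis and vertical above 0.5 rad).
It also fails if it takes over 72 s, if anything falls off the work surface, if the arm or the gripper's body presses on something with over 40 N, if the wrist force passes 120 N, or if a joint passes its speed limit or range.

## Working session

There is one attempt and no reset: what is moved stays moved. The work goes in short steps, Python scripts to look and compute and a tool call to move; the robot and the scene stay as the last step left them, time stands still between calls to the robot, and variables do not carry over. Pictures are saved under pics/ and viewed, about 8 in all and at most 12, crops included, and the job is handed in when it is done.

Besides the shell and the picture viewer there is one more tool, called after "Call:" as name(argument=value, ...), one argument or row to a line, values as JSON. step_arm: Moves the arm, as the interface text tells. Its arguments: {"type":"object","properties":{"steps":{"type":"array"},"hand":{"type":"number"},"squeeze":{"type":"number"}},"required":["steps"]}

```bash
mkdir -p pics
cat > h.py <<'E'
from station import *
import numpy as np, cv2
def w(cam,p):
    c=calibration(cam); return np.array(c["R"]).T@(np.array(p)-np.array(c["t"]))
def cloud(cam,d):
    c=calibration(cam);K=np.array(c["intrinsics"]);v,u=np.indices(d.shape)
    P=np.stack([(u-K[0,2])/K[0,0]*d,(v-K[1,2])/K[1,1]*d,d],-1)
    return (P-np.array(c["t"]))@np.array(c["R"])
E
python3 - <<'E'
from h import *
s=observe();print(s["time_s"],s["tcp_pos"],s["orientation"],s["force"])
ims=[]
for n in ("top","side"):
    im,d=snapshot(n); np.savez(f"{n}.npz",im=im,d=d); cv2.imwrite(f"pics/{n}1.png",im[:,:,::-1])
    for q in ("screwbox_a","refill_tray"):
        for r in find_in(n,q): print(n,q,round(r["confidence"],2),w(n,r["at"]).round(3))
E
```

```text
0.0 [ 0.24351627 -0.52004743  0.22130676] [-1.79872975e+02 -1.74849752e-02  2.50820175e+01] [ 0.06374376 -0.3622815   0.03794846]
top screwbox_a 0.95 [ 0.501 -0.196  0.052]
top screwbox_a 0.89 [ 0.476 -0.529  0.049]
top screwbox_a 0.69 [ 0.439 -0.024  0.047]
top screwbox_a 0.56 [0.541 0.105 0.048]
top refill_tray 0.74 [ 0.552 -0.361  0.003]
side screwbox_a 0.92 [ 0.499 -0.223  0.043]
side screwbox_a 0.9 [ 0.479 -0.551  0.045]
side screwbox_a 0.66 [0.541 0.087 0.041]
side screwbox_a 0.64 [ 0.443 -0.041  0.045]
side refill_tray 0.84 [ 0.547 -0.344  0.011]
```

View pics/top1.png

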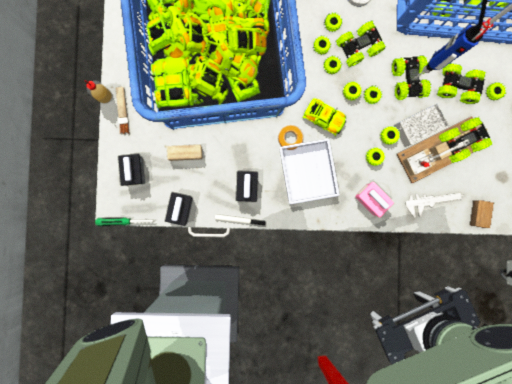

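View pics/side1.png

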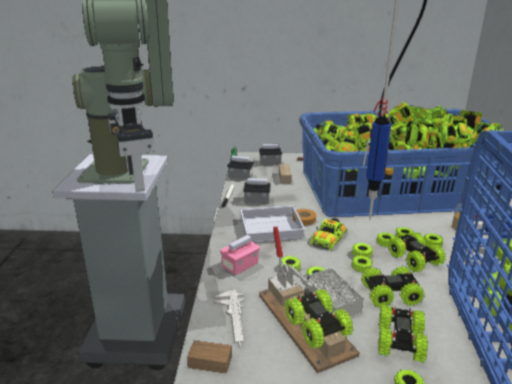

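Run:
```python
from h import *
f=np.load("top.npz");P=cloud("top",f["d"])
def rect(m): 
    r=cv2.minAreaRect(P[m][:,:2].astype(np.float32)); b=cv2.boxPoints(r)
    e=max([b[1]-b[0],b[2]-b[1]],key=np.linalg.norm)
    return m.sum(),np.round(r[0],3),np.round(r[1],3),round(np.degrees(np.arctan2(e[1],e[0])),1)
for c in ((.501,-.196),(.439,-.024),(.541,.105)):
    n=(np.hypot(P[...,0]-c[0],P[...,1]-c[1])<.06)
    m=n&(P[...,2]>.035)&(P[...,2]<.09); h=n&(P[...,2]>.06)&(P[...,2]<.09)
    hb=n&(f["im"].min(-1)>150)&(P[...,2]>.05)
    print("box",rect(m),"handle",rect(h),"bright",rect(hb),np.percentile(P[m][:,2],98))
n=(np.hypot(P[...,0]-.552,P[...,1]+.361)<.12)
m=n&(P[...,2]>.02)&(P[...,2]<.045);print("tray",rect(m))
```

```text
box (np.int64(655), array([ 0.503, -0.195]), array([0.056, 0.08 ]), np.float32(-0.9)) handle (np.int64(124), array([ 0.504, -0.195]), array([0.056, 0.013]), np.float32(1.5)) bright (np.int64(375), array([ 0.491, -0.186]), array([0.081, 0.034]), np.float32(2.6)) 0.07244939731870259
box (np.int64(677), array([ 0.44 , -0.019]), array([0.056, 0.08 ]), np.float32(-10.4)) handle (np.int64(143), array([ 0.44 , -0.019]), array([0.014, 0.06 ]), np.float32(-11.3)) bright (np.int64(143), array([ 0.442, -0.009]), array([0.034, 0.06 ]), np.float32(-11.5)) 0.07223199266744335
box (np.int64(685), array([0.538, 0.11 ]), array([0.08 , 0.057]), np.float32(7.9)) handle (np.int64(151), array([0.537, 0.109]), array([0.058, 0.015]), np.float32(6.2)) bright (np.int64(142), array([0.537, 0.109]), array([0.058, 0.014]), np.float32(7.7)) 0.07201828436461129
tray (np.int64(537), array([ 0.57 , -0.356]), array([0.198, 0.136]), np.float32(11.5))
```

```bash
cat >> h.py <<'E'
from scipy.spatial.transform import Rotation as Ro
def go(p,yaw):
    s=observe();R=Ro.from_euler("xyz",s["orientation"],degrees=True).as_matrix()
    d=R.T@(np.array(p)-s["tcp_pos"])*100
    dy=(yaw-s["orientation"][2]+90)%180-90
    print("shift cm",d.round(2),"roll",round(-np.radians(dy),3),"t",s["time_s"])
E
python3 -c "
from h import *
go([.503,-.195,.17],0)"
```

```text
shift cm [ 37.29 -18.49   5.22] roll 0.438 t 0.3
```

Call:
step_arm(
  steps=[
    {"x":37.3,"y":-18.5,"z":5.2,"roll":0.438},
    {"x":37.3,"y":-18.5,"z":5.2,"roll":0.438},
    {"x":37.3,"y":-18.5,"z":5.2,"roll":0.438},
    {"x":37.3,"y":-18.5,"z":5.2,"roll":0.438},
    {"x":37.3,"y":-18.5,"z":5.2,"roll":0.438},
    {"x":37.3,"y":-18.5,"z":5.2,"roll":0.438},
    {"x":37.3,"y":-18.5,"z":5.2,"roll":0.438},
    {"x":37.3,"y":-18.5,"z":5.2,"roll":0.438},
    {"x":37.3,"y":-18.5,"z":5.2,"roll":0.438},
    {"x":37.3,"y":-18.5,"z":5.2,"roll":0.438},
  ],
  hand=0.6,
)

```text
time_s: 1.55
tcp_pos: [0.5026, -0.1964, 0.1707]
orientation: [180.0, -0.0, -0.1]
force: [-0.3, 0.3, 0.5]
opening: 0.599
```

Run:
```python
from h import *
s=observe();print(s["tcp_pos"],s["orientation"],s["force"],s["opening"])
im,d=snapshot("wrist");P=cloud("wrist",d);np.savez("w1.npz",im=im,P=P);cv2.imwrite("pics/w1.png",im[:,:,::-1])
n=(np.hypot(P[...,0]-.503,P[...,1]+.195)<.06);h=n&(P[...,2]>.06)&(P[...,2]<.08)
r=cv2.minAreaRect(P[h][:,:2].astype(np.float32)) if h.sum()>5 else None;print(h.sum(),r)
go([.503,-.195,.069],0)
```

```text
[ 0.50257888 -0.19642741  0.17068026] [ 1.79971083e+02 -5.16030580e-03 -1.24802714e-01] [-0.29836616  0.25531052  0.48804556] 0.5987434850629966
965 ((0.5026943683624268, -0.1937282383441925), (0.013925249688327312, 0.05902564153075218), 89.37963104248047)
shift cm [ 0.04 -0.15 10.17] roll -0.002 t 1.6
```

View pics/w1.png

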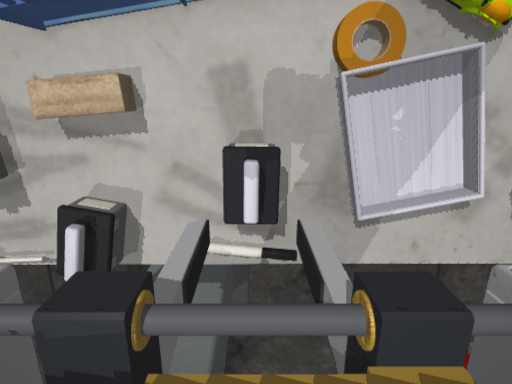

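Call:
step_arm(
  steps=[
    {"x":0,"y":-0.2,"z":5},
    {"x":0,"y":-0.2,"z":8},
    {"x":0,"y":-0.2,"z":10.1},
    {"x":0,"y":-0.2,"z":10.1},
    {"x":0,"y":-0.2,"z":10.1},
  ],
)

```text
invalid input at $.steps[0]: expected keys x, y, z, roll
```

Call:
step_arm(
  steps=[
    {"x":0},
    {"x":0},
    {"x":0},
    {"x":0},
    {"x":0},
    {"x":0},
  ],
  hand=0,
  squeeze=40,
)

```text
invalid input at $.steps[0]: expected keys x, y, z, roll
```

Run:
```python
from h import *
s=observe();print(s["tcp_pos"],s["orientation"],s["force"],s["opening"])
P=np.load("w1.npz")["P"];z=P[...,2]
m=(z>.022)&(z<.04)&(P[...,1]<-.255)&(P[...,1]>-.5)&(P[...,0]>.44)&(P[...,0]<.66)
n,l,st,_=cv2.connectedComponentsWithStats(cv2.dilate(m.astype(np.uint8),np.ones((3,3))))
for i in range(1,n):
    if st[i,4]>150: print(st[i],cv2.minAreaRect(P[m&(l==i)][:,:2].astype(np.float32)))
```

```text
[ 0.50257598 -0.19646603  0.17071422] [ 1.79974123e+02 -1.20964815e-02 -1.38795760e-01] [0.21051931 0.12708007 0.781994  ] 0.5977013108240969
[ 339   41  148  181 5396] ((0.5473886728286743, -0.35976892709732056), (0.155340775847435, 0.13545450568199158), 11.370620727539062)
```

Call:
step_arm(
  steps=[
    {"x":0,"y":-0.2,"z":5,"roll":0},
    {"x":0,"y":-0.2,"z":8,"roll":0},
    {"x":0,"y":-0.2,"z":10.1,"roll":0},
    {"x":0,"y":-0.2,"z":10.1,"roll":0},
    {"x":0,"y":-0.2,"z":10.1,"roll":0},
  ],
)

```text
time_s: 2.22
tcp_pos: [0.5036, -0.1942, 0.0705]
orientation: [179.9, -0.1, -0.1]
force: [0.0, -0.6, 0.6]
opening: 0.599
```

Call:
step_arm(
  steps=[
    {"x":0,"y":0,"z":0,"roll":0},
    {"x":0,"y":0,"z":0,"roll":0},
    {"x":0,"y":0,"z":0,"roll":0},
    {"x":0,"y":0,"z":0,"roll":0},
    {"x":0,"y":0,"z":0,"roll":0},
    {"x":0,"y":0,"z":0,"roll":0},
  ],
  hand=0,
  squeeze=40,
)

```text
time_s: 2.98
tcp_pos: [0.5034, -0.1936, 0.0696]
orientation: [179.9, -0.0, -0.0]
force: [-0.1, -2.4, -0.3]
opening: 0.147
```

Call:
step_arm(
  steps=[
    {"x":0,"y":0,"z":-1,"roll":0},
    {"x":0,"y":0,"z":-2,"roll":0},
    {"x":0,"y":0,"z":-3,"roll":0},
    {"x":0,"y":0,"z":-3,"roll":0},
    {"x":0,"y":0,"z":-3,"roll":0},
    {"x":0,"y":0,"z":-3,"roll":0},
    {"x":0,"y":0,"z":-3,"roll":0},
  ],
)

```text
time_s: 3.85
tcp_pos: [0.5029, -0.1929, 0.099]
orientation: [-180.0, 0.0, -0.0]
force: [0.1, -0.2, -5.8]
opening: 0.144
```

Run:
```python
from h import *
s=observe();print(s["force"],s["ft_torque"],s["opening"])
im,d=snapshot("side");cv2.imwrite("pics/s2.png",cv2.resize(im[120:240,180:340,::-1],None,fx=4,fy=4))
```

```text
[ 0.13260965 -0.22007966 -5.82349049] [ 0.03347296 -0.01117399 -0.04464836] 0.14364433743232252
```

View pics/s2.png

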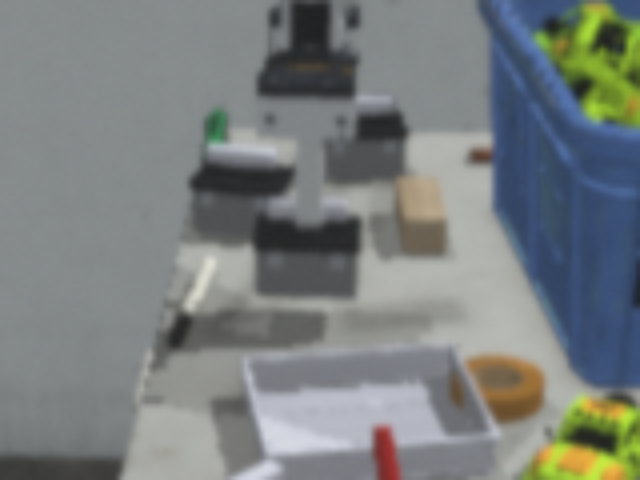

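The picture shows the box hanging level under the gripper (about pixel 305,255), and it weighs 5.8 N, so it is full. I'll put it back.

Call:
step_arm(
  steps=[
    {"x":0,"y":0,"z":1,"roll":0},
    {"x":0,"y":0,"z":2,"roll":0},
    {"x":0,"y":0,"z":2.6,"roll":0},
    {"x":0,"y":0,"z":2.95,"roll":0},
    {"x":0,"y":0,"z":2.95,"roll":0},
    {"x":0,"y":0,"z":2.95,"roll":0},
  ],
)

```text
time_s: 4.65
tcp_pos: [0.5035, -0.1932, 0.0701]
orientation: [180.0, -0.0, -0.0]
force: [0.4, 0.3, -5.2]
opening: 0.149
```

Call:
step_arm(
  steps=[
    {"x":0,"y":0,"z":0,"roll":0},
    {"x":0,"y":0,"z":0,"roll":0},
    {"x":0,"y":0,"z":0,"roll":0},
    {"x":0,"y":0,"z":0,"roll":0},
    {"x":0,"y":0,"z":-5,"roll":0},
    {"x":0,"y":0,"z":-10,"roll":0},
    {"x":0,"y":0,"z":-10,"roll":0},
  ],
  hand=0.5,
)

```text
time_s: 5.52
tcp_pos: [0.5066, -0.195, 0.1753]
orientation: [179.7, -0.6, -0.0]
force: [-0.0, 0.2, -0.1]
opening: 0.5
```

```bash
python3 -c "
from h import *
s=observe();print(s['force'],s['opening'],s['tcp_pos'])
go([.440,-.019,.17],-10.8)"
```

```text
[-0.02957379  0.16532689 -0.14445121] 0.4999422044197999 [ 0.50659247 -0.19502337  0.17530899]
shift cm [ -6.67 -17.6    0.37] roll 0.188 t 5.525
```

Call:
step_arm(
  steps=[
    {"x":-6.3,"y":-17.4,"z":0,"roll":0.188},
    {"x":-6.3,"y":-17.4,"z":0,"roll":0.188},
    {"x":-6.3,"y":-17.4,"z":0,"roll":0.188},
    {"x":-6.3,"y":-17.4,"z":0,"roll":0.188},
    {"x":-6.3,"y":-17.4,"z":0,"roll":0.188},
    {"x":-6.3,"y":-17.4,"z":0,"roll":0.188},
    {"x":-6.3,"y":-17.4,"z":0,"roll":0.188},
  ],
)

```text
time_s: 6.4
tcp_pos: [0.4406, -0.0202, 0.1698]
orientation: [180.0, 0.0, -10.9]
force: [0.2, -0.1, 0.1]
opening: 0.499
```

```bash
cat >> h.py <<'E'
def bar(c):
    im,d=snapshot("wrist");P=cloud("wrist",d)
    h=(np.hypot(P[...,0]-c[0],P[...,1]-c[1])<.05)&(P[...,2]>.06)&(P[...,2]<.08)
    print(h.sum(), h.sum()>5 and cv2.minAreaRect(P[h][:,:2].astype(np.float32)))
E
python3 -c "
from h import *
bar((.44,-.019))
go([.440,-.019,.07],-10.8)"
```

```text
935 ((0.43924617767333984, -0.017355097457766533), (0.01323404349386692, 0.0589866116642952), 79.14251708984375)
shift cm [-0.07 -0.1   9.98] roll -0.002 t 6.45
```

Target y ≈ -0.018, so the shift is about (-0.1, -0.2, 10).

Call:
step_arm(
  steps=[
    {"x":-0.1,"y":-0.2,"z":5,"roll":0},
    {"x":-0.1,"y":-0.2,"z":8,"roll":0},
    {"x":-0.1,"y":-0.2,"z":10,"roll":0},
    {"x":-0.1,"y":-0.2,"z":10,"roll":0},
    {"x":-0.1,"y":-0.2,"z":10,"roll":0},
  ],
)

```text
time_s: 7.08
tcp_pos: [0.4404, -0.0174, 0.0707]
orientation: [180.0, -0.1, -10.8]
force: [0.6, 0.4, -0.3]
opening: 0.5
```

Call:
step_arm(
  steps=[
    {"x":0,"y":0,"z":0,"roll":0},
    {"x":0,"y":0,"z":0,"roll":0},
    {"x":0,"y":0,"z":0,"roll":0},
    {"x":0,"y":0,"z":0,"roll":0},
    {"x":0,"y":0,"z":0,"roll":0},
    {"x":0,"y":0,"z":0,"roll":0},
  ],
  hand=0,
  squeeze=40,
)

```text
time_s: 7.82
tcp_pos: [0.4399, -0.0174, 0.0703]
orientation: [180.0, -0.0, -10.8]
force: [-0.9, -3.2, 3.3]
opening: 0.142
```

Call:
step_arm(
  steps=[
    {"x":0,"y":0,"z":-1,"roll":0},
    {"x":0,"y":0,"z":-2,"roll":0},
    {"x":0,"y":0,"z":-3,"roll":0},
    {"x":0,"y":0,"z":-3,"roll":0},
    {"x":0,"y":0,"z":-3,"roll":0},
    {"x":0,"y":0,"z":-3,"roll":0},
    {"x":0,"y":0,"z":-3,"roll":0},
  ],
)

```text
time_s: 8.7
tcp_pos: [0.4393, -0.0169, 0.0996]
orientation: [-180.0, 0.0, -10.8]
force: [-0.7, 0.3, -5.6]
opening: 0.143
```

That is 5.6 N, so this one is full too. I'll put it back and go to the third.

Call:
step_arm(
  steps=[
    {"x":0,"y":0,"z":1,"roll":0},
    {"x":0,"y":0,"z":2,"roll":0},
    {"x":0,"y":0,"z":2.6,"roll":0},
    {"x":0,"y":0,"z":3,"roll":0},
    {"x":0,"y":0,"z":3,"roll":0},
    {"x":0,"y":0,"z":3,"roll":0},
  ],
)

```text
time_s: 9.45
tcp_pos: [0.439, -0.017, 0.0703]
orientation: [180.0, 0.1, -10.8]
force: [-5.1, -0.9, 3.1]
opening: 0.146
```

Call:
step_arm(
  steps=[
    {"x":0,"y":0,"z":0,"roll":0},
    {"x":0,"y":0,"z":0,"roll":0},
    {"x":0,"y":0,"z":0,"roll":0},
    {"x":0,"y":0,"z":0,"roll":0},
    {"x":0,"y":0,"z":-5,"roll":0},
    {"x":0,"y":0,"z":-10,"roll":0},
    {"x":0,"y":0,"z":-10,"roll":0},
    {"x":0,"y":0,"z":-10,"roll":0},
  ],
  hand=0.5,
)

```text
time_s: 10.45
tcp_pos: [0.4391, -0.0168, 0.1694]
orientation: [-180.0, 0.0, -10.8]
force: [-1.5, -0.3, -1.0]
opening: 0.502
```

```bash
python3 -c "
from h import *
go([.5375,.1095,.17],7)"
```

```text
shift cm [  7.3  -14.25  -0.07] roll -0.31 t 10.45
```

Call:
step_arm(
  steps=[
    {"x":7.3,"y":-14.3,"z":0,"roll":-0.31},
    {"x":7.3,"y":-14.3,"z":0,"roll":-0.31},
    {"x":7.3,"y":-14.3,"z":0,"roll":-0.31},
    {"x":7.3,"y":-14.3,"z":0,"roll":-0.31},
    {"x":7.3,"y":-14.3,"z":0,"roll":-0.31},
    {"x":7.3,"y":-14.3,"z":0,"roll":-0.31},
    {"x":7.3,"y":-14.3,"z":0,"roll":-0.31},
  ],
)

```text
time_s: 11.32
tcp_pos: [0.5376, 0.109, 0.1699]
orientation: [180.0, 0.0, 6.9]
force: [-0.3, 0.2, 0.2]
opening: 0.499
```

```bash
python3 -c "
from h import *
bar((.5375,.1095))
go([.5375,.1095,.07],7)"
```

```text
969 ((0.5379158854484558, 0.11093601584434509), (0.05886193737387657, 0.013837589882314205), 7.181077480316162)
shift cm [-0.02 -0.04 10.  ] roll -0.002 t 11.375
```

Call:
step_arm(
  steps=[
    {"x":0,"y":-0.2,"z":5,"roll":0},
    {"x":0,"y":-0.2,"z":8,"roll":0},
    {"x":0,"y":-0.2,"z":10,"roll":0},
    {"x":0,"y":-0.2,"z":10,"roll":0},
    {"x":0,"y":-0.2,"z":10,"roll":0},
  ],
)

```text
time_s: 12.0
tcp_pos: [0.5386, 0.1117, 0.071]
orientation: [180.0, -0.1, 7.0]
force: [0.5, -0.2, -0.1]
opening: 0.498
```

Call:
step_arm(
  steps=[
    {"x":0,"y":0,"z":0,"roll":0},
    {"x":0,"y":0,"z":0,"roll":0},
    {"x":0,"y":0,"z":0,"roll":0},
    {"x":0,"y":0,"z":0,"roll":0},
    {"x":0,"y":0,"z":0,"roll":0},
    {"x":0,"y":0,"z":0,"roll":0},
  ],
  hand=0,
  squeeze=30,
)

```text
time_s: 12.75
tcp_pos: [0.5379, 0.1118, 0.0701]
orientation: [180.0, -0.0, 7.0]
force: [-0.9, -0.9, 2.4]
opening: 0.146
```

Call:
step_arm(
  steps=[
    {"x":0,"y":0,"z":-1,"roll":0},
    {"x":0,"y":0,"z":-3,"roll":0},
    {"x":0,"y":0,"z":-6,"roll":0},
    {"x":0,"y":0,"z":-10,"roll":0},
    {"x":0,"y":0,"z":-14,"roll":0},
    {"x":0,"y":0,"z":-14,"roll":0},
    {"x":0,"y":0,"z":-14,"roll":0},
    {"x":0,"y":0,"z":-14,"roll":0},
    {"x":0,"y":0,"z":-14,"roll":0},
  ],
)

```text
time_s: 13.88
tcp_pos: [0.5367, 0.1118, 0.2081]
orientation: [-180.0, 0.2, 7.0]
force: [-0.6, 0.0, -2.1]
opening: 0.148
```

```bash
python3 -c "
from h import *
go([.547,-.360,.2],11.4)"
```

```text
shift cm [-4.71 46.96  0.81] roll -0.077 t 13.875
```

About 2 N, so this is the light one. I'll carry it level to the tray, gently ramped.

Call:
step_arm(
  steps=[
    {"x":-0.1,"y":1,"z":0,"roll":0},
    {"x":-0.3,"y":3,"z":0,"roll":0},
    {"x":-0.6,"y":6,"z":0,"roll":-0.01},
    {"x":-1,"y":10,"z":0,"roll":-0.02},
    {"x":-1.4,"y":14,"z":0,"roll":-0.03},
    {"x":-1.8,"y":18,"z":0,"roll":-0.03},
    {"x":-2.2,"y":22,"z":0,"roll":-0.04},
    {"x":-2.6,"y":26,"z":0,"roll":-0.05},
    {"x":-3,"y":30,"z":0,"roll":-0.06},
    {"x":-3.4,"y":34,"z":0,"roll":-0.07},
    {"x":-3.8,"y":38,"z":0,"roll":-0.077},
    {"x":-4.2,"y":42,"z":0,"roll":-0.077},
    {"x":-4.5,"y":45,"z":0,"roll":-0.077},
    {"x":-4.6,"y":46.5,"z":0,"roll":-0.077},
    {"x":-4.7,"y":47,"z":0,"roll":-0.077},
    {"x":-4.7,"y":47,"z":0,"roll":-0.077},
    {"x":-4.7,"y":47,"z":0,"roll":-0.077},
    {"x":-4.7,"y":47,"z":0,"roll":-0.077},
  ],
)

```text
time_s: 16.12
tcp_pos: [0.5485, -0.3594, 0.2101]
orientation: [-180.0, -0.0, 11.5]
force: [0.2, -0.5, -2.5]
opening: 0.149
```

Run:
```python
from h import *
s=observe();print(s["force"],s["opening"])
im,d=snapshot("side");a=im[120:300,180:340,::-1];im,d=snapshot("wrist")
cv2.imwrite("pics/s3.png",np.hstack([cv2.resize(a,(341,384)),im[:,:400,::-1]]))
go([.547,-.360,.0735],11.4)
```

```text
[ 0.1843013  -0.45689883 -2.4510852 ] 0.14948045657643935
shift cm [-0.15  0.   13.66] roll 0.001 t 16.225
```

View pics/s3.png

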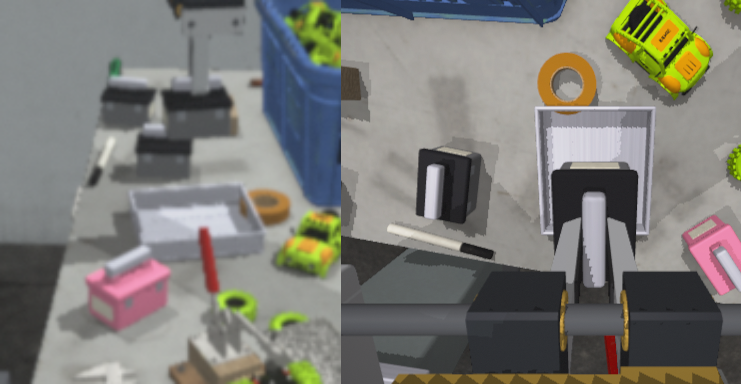

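The box hangs level over the tray (wrist picture: handle about (593,235), tray walls x 537 to 652). The full boxes are standing.

Call:
step_arm(
  steps=[
    {"x":-0.1,"y":0,"z":2,"roll":0},
    {"x":-0.1,"y":0,"z":5,"roll":0},
    {"x":-0.1,"y":0,"z":8,"roll":0},
    {"x":-0.1,"y":0,"z":10.5,"roll":0},
    {"x":-0.1,"y":0,"z":12,"roll":0},
    {"x":-0.1,"y":0,"z":13,"roll":0},
    {"x":-0.1,"y":0,"z":13.4,"roll":0},
    {"x":-0.1,"y":0,"z":13.6,"roll":0},
    {"x":-0.1,"y":0,"z":13.6,"roll":0},
    {"x":-0.1,"y":0,"z":13.6,"roll":0},
  ],
)

```text
time_s: 17.48
tcp_pos: [0.5477, -0.3609, 0.0747]
orientation: [179.9, -0.0, 11.4]
force: [0.5, 0.4, -1.6]
opening: 0.146
```

Call:
step_arm(
  steps=[
    {"x":0,"y":0,"z":0.1,"roll":0},
    {"x":0,"y":0,"z":0.15,"roll":0},
    {"x":0,"y":0,"z":0.15,"roll":0},
    {"x":0,"y":0,"z":0.15,"roll":0},
  ],
)

```text
time_s: 17.98
tcp_pos: [0.5475, -0.3609, 0.0731]
orientation: [180.0, -0.0, 11.4]
force: [-0.8, 0.1, 1.3]
opening: 0.147
```

Call:
step_arm(
  steps=[
    {"x":0,"y":0,"z":0,"roll":0},
    {"x":0,"y":0,"z":0,"roll":0},
    {"x":0,"y":0,"z":0,"roll":0},
    {"x":0,"y":0,"z":0,"roll":0},
    {"x":0,"y":0,"z":-3,"roll":0},
    {"x":0,"y":0,"z":-8,"roll":0},
    {"x":0,"y":0,"z":-13,"roll":0},
    {"x":0,"y":0,"z":-16,"roll":0},
    {"x":0,"y":0,"z":-16,"roll":0},
    {"x":0,"y":0,"z":-16,"roll":0},
    {"x":0,"y":0,"z":-16,"roll":0},
  ],
  hand=0.5,
)

```text
time_s: 19.35
tcp_pos: [0.5462, -0.3596, 0.2295]
orientation: [-179.8, 0.2, 11.4]
force: [-0.2, 0.4, 0.1]
opening: 0.498
```

Run:
```python
from h import *
s=observe();print(s["force"],s["tcp_pos"])
im,d=snapshot("wrist");P=cloud("wrist",d)
for c in ((.547,-.36),(.503,-.195)):
    n=np.hypot(P[...,0]-c[0],P[...,1]-c[1])<.06
    h=n&(P[...,2]>.06)&(P[...,2]<.09);print(h.sum(),np.median(P[h],axis=0) if h.any() else 0)
t,d2=snapshot("top");P2=cloud("top",d2)
for c in ((.547,-.36),(.503,-.195),(.44,-.019)):
    h=(np.hypot(P2[...,0]-c[0],P2[...,1]-c[1])<.05)&(P2[...,2]>.06)&(P2[...,2]<.09);print("top",h.sum(),np.median(P2[h],axis=0) if h.any() else 0)
cv2.imwrite("pics/e.png",np.hstack([cv2.resize(t[120:240,80:420,::-1],(0,0),fx=1,fy=3.2)[:, :240],im[:,:,::-1]]))
```

```text
[-0.16628616  0.35352123  0.10932609] [ 0.54616953 -0.35962781  0.22950044]
669 [ 0.54923429 -0.36081069  0.07293533]
796 [ 0.50489959 -0.19562028  0.06947487]
top 31 [ 0.52333017 -0.36431604  0.07337559]
top 123 [ 0.50093155 -0.19369825  0.07041145]
top 142 [ 0.43814467 -0.01809552  0.06990265]
```

View pics/e.png

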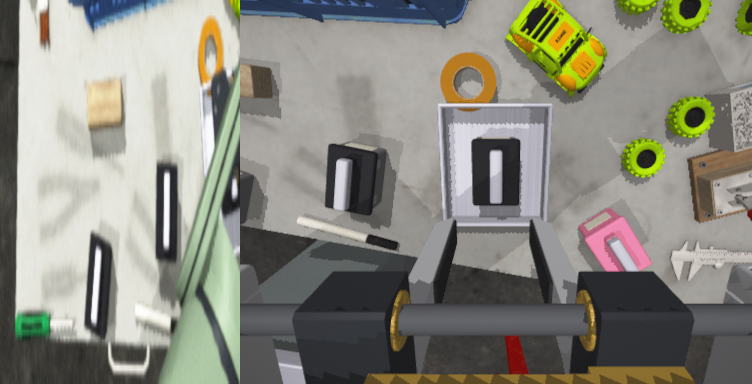

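The box stands upright in the middle of the tray (pixel 496,172; handle top z 0.073). Both full boxes are within a few mm of their start positions.

```bash
python3 -c "
from station import *
print(sign_off())"
```

```text
the job is handed in; nothing more can be done
None
```

I lifted each of the three boxes by its handle and read the wrist force. Two weighed 5.8 N and 5.6 N, so they are full, and I put each one back where it stood. The third, the one furthest left, read 2.1 to 2.5 N, so I carried it level to the refill tray and set it down. The job took about 19.5 s of the 72 s allowed.

**Last checks:**
- **Light box:** it stands upright on the tray floor, about 2 mm from the centre, with its handle top at 73 mm as expected.
- **Full boxes:** both stand upright within about 3 mm of where they were.
- **Gripper:** it is clear of everything, with only noise on the force sensor.

**Disagreements:**
- **Weight reading:** the light box's reading was higher than the 1.5 N that 0.15 kg would give. The sensor had about 0.5 N or more of noise and drift, but the gap to the full boxes is clear.
- **Top view:** the arm partly hid the tray in the top camera's final picture. That camera's off-centre value for the light box (x 0.523) comes from a partial view, and the wrist camera showed the box centred.

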